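# Raise the slide's barrier and send the housing home

## Task

Push the red and white barrier arm of the parts slide up by its black crossbar, past its balance point, so that it stays raised by itself; then push the bearing housing along the slide, through the open gate, until it rests against the yellow end stop. Only push, with the fingertips or the outside of the fingers: do not lift or tip the housing, and leave the other loose things on the bench where they stand.

Things in the scene. Friction and masses are not known exactly. Their poses are not given: they have to be found in the camera images.
- slide: fixed steel channel along its own y axis, open at its -y end. Origin: at bench level, on the channel's centre line under the gate; z up; x points away from the robot (within 0.25 rad). Floor 12 mm above the bench from y = -200 to +175 mm; green rails from |x| = 44 to 56 mm, 32 mm above the bench. A hinge post 90 mm tall stands outside the channel at x = 93 to 127 mm.
- stop_face (a point): middle of the yellow end stop's face, 30 mm above the bench, in the slide's frame at y = +175 mm; the stop closes the channel's +y end and is 50 mm tall
- gate_hinge (a point): the barrier's hinge axis, in the slide's frame at x = 110, y = 0, z = 70 mm; the axis is parallel to the slide's y axis
- barrier (a joint): barrier arm angle, rad: 0 = down on its stop, gate shut; grows as the arm swings up and away from the robot; 1.48 = fully raised, at its stop. With its dark steel counterweight beyond the hinge it falls shut below about 0.67 and falls open by itself beyond that (go to 0.9 to allow for friction). Raising it at the crossbar takes 1 to 4 N.
- crossbar (a point): centre of the round black crossbar at the barrier arm's free end: 24 mm thick, 90 mm long, parallel to the slide's y. Push it up from beneath, on the robot's side. Arm down: 130 mm above the bench, at slide x = -90 mm (200 mm out from and 60 mm above the hinge); it swings about the hinge at 209 mm radius to about 275 mm above the bench. Free air beneath it to the bench.
- blade (a point): middle of the foot of the thin aluminium gate blade that hangs from the barrier's bar (16 mm wide, 18 mm tall, from crossbar to hinge at the crossbar's height). Blade: slide x = -38 to +38 mm, foot 50 mm above the bench; it bars the housing's way until raised. Arm raised: bar and blade stand upright over the hinge post, no nearer than 80 mm to the channel's centre line
- housing: loose grey cast bearing housing in the channel, on the gate's -y side: square foot 76 (x) by 80 (y) mm, 30 mm tall, round boss of 62 mm diameter on it to 72 mm; 0.5 to 0.9 kg. Origin: centre of its underside; axes parallel to the slide's, 6 mm side play each way. Push its flat -y face (40 mm from the origin) low on the foot; home against the stop its origin is at slide y = +135 mm.
- wrench: steel open-ended wrench, 170 mm long, lying flat in front of the slide on the robot's side; loose bystander
- tin: blue-labelled tin, 68 mm across, 85 mm tall, standing behind the slide near its open end; loose bystander, origin under its middle
- jar: jar with a red cap, 64 mm across, 90 mm tall, standing behind the slide near its stop end; loose bystander, origin under its middle
- cleaner: white plastic bottle with red label and cap, 72 mm across, 210 mm tall, to the robot's right; loose bystander, origin under its middle
- screwdriver: screwdriver 200 mm long lying to the robot's right; loose bystander
- mug: blue ceramic mug, 80 mm across, 95 mm tall, to the robot's left; loose bystander, origin under its middle
- flange: rusty round hub flange, 110 mm across, 40 mm tall, lying on the bench to the robot's right; loose bystander, origin under its middle
There are look-alikes about, which are no part of the job. What is shaped like the housing but pink or purple is not meant.

How it is judged:
On the way, in this order (a step that is already met when the one before it is completed fails the run):
1. the barrier arm stands raised past its balance point, the housing not yet home (value of joint barrier above 1.3 rad and y of housing in the frame of slide below 0.06 m), for 0.2 s.
2. the housing is home against the end stop (y of housing in the frame of slide between 0.128 and 0.142 m and x of housing in the frame of slide between -0.012 and 0.012 m and z of housing in the frame of slide below 0.018 m), for 0.2 s.
At the end, for the whole second after the job is handed in: the barrier stays raised by itself (joint above 1.3 rad) and the housing stands at rest in the channel within 7 mm of the end stop (all of step 2 and value of joint barrier above 1.3 rad and linear speed of housing below 0.02 m/s); the robot touches nothing.
It fails at once if the housing is lifted or carried (15 mm off the channel floor) (height (world z) of housing above 0.027 m).
It fails at once if the housing is tipped (over 0.3 rad) (angle between housing's own z axis and vertical above 0.3 rad).
It fails at once if another loose thing on the bench is shifted by more than 30 mm (distance of any of wrench, tin, jar, cleaner, screwdriver, mug, flange from where it was at the start of the episode above 0.03 m).
It also fails if it takes over 54 s, if anything falls off the work surface, if the arm or the gripper's body presses on something with over 40 N, if the wrist force passes 120 N, or if a joint passes its speed limit or range.

## Robot

A 6-joint arm with a two-finger parallel gripper is mounted at the origin on the work surface. World frame = base frame: x ahead of the robot, y to its left, z up, the work surface at z = 0. Lengths are in m, angles in rad, forces in N, time in s.
With the tool pointing down it reaches from about 0.4 to 0.825 m from the base axis. Payload 7 kg.
Tool frame: the origin (TCP) lies at the very end of the fingers, on their centre line; the grasp point (between the pads) lies 19 mm behind it; z points along the fingers, y is the line along which they close (so a half turn about z gives the same grasp; the last joint's range is limited). The gripper opens to 88 mm and grips with 3 to 60 N. Pads are 19 mm wide; open, the fingers measure 130 mm over their backs; the gripper's body (78 mm by 193 mm) begins 47 mm behind the grasp point.
Start: joints at [1.572, 0.359, 0.012, 0, -1.224, -0.288], TCP at [0.191, 0.647, 0.227] pointing down, gripper open.
Joint ranges: [-3.07, 3.07], [-1.43, 2.12], [-1.02, 1.25], [-3.03, 1.67], [-3.05, -0], [-3.03, 3.03]. Speed limits (rad/s): [2.39, 2.39, 3.01, 3.14, 3.14, 3.14].

## Interface

Orientations are given as [roll, pitch, yaw] about the fixed x, y, z axes, in that order (R = Rz(yaw) Ry(pitch) Rx(roll)).
In Python, from station import arm gives the robot as it stands. The module is installed in compiled form; this text tells all that it offers.
- The arm moves only by the shell command python3 -m crank 'ROWS' [FORCE]. ROWS is JSON, a list of rows, each an object of numbers: "dx", "dy", "dz": the shift along the world's x, y, z in m; "twist": the turn about the world's z in degrees; "grip": the opening, from -1 (shut) to 1 (fully open). A call has exactly 5 rows; each row is the pose to reach, as a shift and turn from the pose commanded when the call began; what a row does not reach only later rows make up. A row lasts 1/12 s, in which the tool goes at most 41.7 mm and 7.16 degrees, less where a joint would pass 70% of its speed; a pose out of reach is approached as far as the arm can. A call with a gripper value outside its range is refused whole. The fingers move at their own pace and stop on an object; FORCE is the grip in N (left out, the last holds). Time passes only in rows, so rows that repeat a pose let the fingers close, or fill a call up. It gives the time, the measured TCP pose, the force, the opening and the grip force at its end, in the units of the state.
- arm.get_state(): the state, without advancing time (a new reading comes with each control period).
- arm.grab_frame(name): name is "scene" or "side" or "wrist"; returns the picture (420x560x3 uint8, red, green, blue); there is no depth.
- arm.get_calibration(name): a dict with "fx", "fy", "cx", "cy" (pixels), "k1" (the pictures are not rectified: a ray, as slopes to the right and down, at radius r is drawn at 1 + k1 r^2 times it, then the intrinsics apply), "cam_to_world" (4x4, takes a point from camera to world coordinates); the wrist camera has in their place "tool_from_camera" (4x4, takes a point from camera to tool coordinates, whose origin is the TCP and whose axes are the flange's). Camera axes: x right, y down, z forward; pixel columns grow to the right and rows downward; lengths in m; the calibration is good to about 2 mm. A picture is of the moment at which its call begins: read the wrist's pose just before it. get_calibration takes no time and is no camera call.
- arm.job_done(): hands the job in; it is judged then, once.
The state is a dict: "t": time; "q": joint angles; "qd": joint speeds; "joint_efforts": joint torques, N m; "eef_pos": TCP position; "ee_rot": TCP orientation; "force": force on the tool from outside, world axes, zero at the start; "moment": the same for the moment, N m; "width": finger opening in m; "gripper_force": force on a finger pad.
Only numpy, scipy, OpenCV 4.12 (cv2) and the standard library are available. Lean on these libraries where they do the work, as an engineer would, in place of code of your own. Each camera call takes 0.05 s, during which the arm holds its last target. There are 200 camera calls.

## Working session

There is one attempt and no reset: what is moved stays moved. The work goes in short steps, Python scripts to look and compute and a shell command to move; the robot and the scene stay as the last step left them, time stands still between calls to the robot, and variables do not carry over. Pictures are saved under pics/ and viewed, at most 10 in all, crops included, and the job is handed in when it is done.

```bash
mkdir -p pics; cat > h.py <<'E'
import numpy as np, cv2
from station import arm
def snap(n,f):
    im=arm.grab_frame(n); cv2.imwrite('pics/'+f,cv2.cvtColor(im,cv2.COLOR_RGB2BGR)); return im
def ray(n,uv):
    c=arm.get_calibration(n); K=np.array([[c['fx'],0,c['cx']],[0,c['fy'],c['cy']],[0,0,1]])
    p=cv2.undistortPoints(np.array([[uv]],float),K,np.array([c['k1'],0,0,0.]))[0,0]
    T=np.array(c['cam_to_world']); return T[:3,3],T[:3,:3]@np.array([p[0],p[1],1])
def onz(n,uv,z):
    o,d=ray(n,uv); return o+d*(z-o[2])/d[2]
def proj(n,P):
    c=arm.get_calibration(n);T=np.array(c['cam_to_world']);q=T[:3,:3].T@(np.array(P)-T[:3,3]);p=q[:2]/q[2]
    p=p*(1+c['k1']*(p@p)); return np.array([c['fx']*p[0]+c['cx'],c['fy']*p[1]+c['cy']])
def tri(a,uva,b,uvb):
    o1,d1=ray(a,uva);o2,d2=ray(b,uvb);s=np.linalg.lstsq(np.c_[d1,-d2],o2-o1,rcond=None)[0]
    p,q=o1+s[0]*d1,o2+s[1]*d2; return (p+q)/2,np.linalg.norm(p-q)
E
python3 - <<'E'
from h import *
for n in('scene','side'):
    snap(n,n+'0.png'); print(n,np.round(arm.get_calibration(n)['cam_to_world'],2).tolist())
print(arm.get_state())
E
```

```text
scene [[-0.66, 0.59, -0.47, 1.05], [0.75, 0.51, -0.41, 0.48], [-0.0, -0.62, -0.78, 0.98], [0.0, 0.0, 0.0, 1.0]]
side [[0.86, -0.38, 0.34, 0.19], [-0.51, -0.65, 0.56, -0.53], [0.01, -0.66, -0.76, 0.81], [0.0, 0.0, 0.0, 1.0]]
{'t': 0.1, 'q': array([ 1.57208352e+00,  3.59316401e-01,  1.11540617e-02, -3.15276707e-04,
       -1.22409483e+00, -2.88104348e-01]), 'qd': array([-0.0001541 , -0.001298  ,  0.00144212,  0.00130435, -0.00113556,
        0.00079005]), 'joint_efforts': array([-2.24352902e-03, -5.84158587e+01,  2.93751329e+01,  7.01546654e+00,
        1.01418103e-02, -5.26137683e-05]), 'eef_pos': array([0.19085523, 0.64700114, 0.22571598]), 'ee_rot': array([ 3.14010780e+00, -1.30934891e-04, -2.86924400e-01]), 'force': array([-0.70561766, -0.05770993,  1.00265391]), 'moment': array([ 0.05508191,  0.00584644, -0.00324668]), 'gripper_force': 0.0, 'width': 0.0876071056927119}
```

View pics/scene0.png

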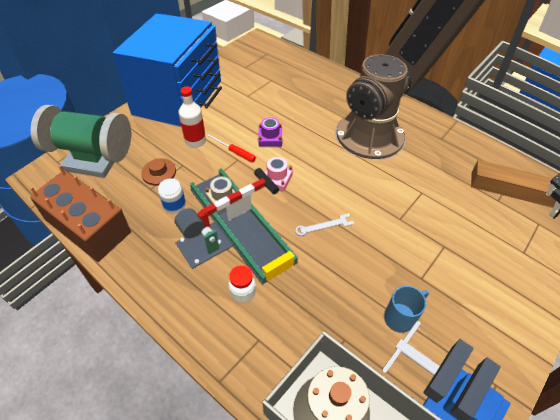

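View pics/side0.png

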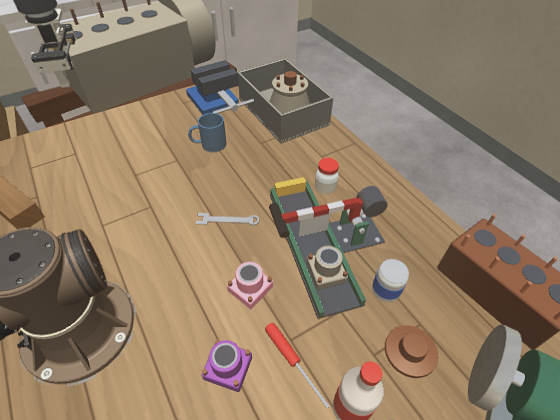

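Scene view: the slide runs from its open end (about 200,185) to the yellow stop (278,265), with the crossbar at (267,181) and the housing at (221,188). Side view: stop (290,187), crossbar (279,216), housing (327,262), and the pink look-alike at (249,284).

```bash
python3 - <<'E'
from h import *
A=cv2.imread('pics/scene0.png')[150:300,160:330]; B=cv2.imread('pics/side0.png')[165:325,235:400]
A=cv2.resize(A,None,fx=4,fy=4,interpolation=cv2.INTER_CUBIC); B=cv2.resize(B,(660,600),interpolation=cv2.INTER_CUBIC) if 0 else cv2.resize(B,None,fx=3.75,fy=3.75,interpolation=cv2.INTER_CUBIC)
cv2.imwrite('pics/a.png',A); cv2.imwrite('pics/b.png',B)
for n in('scene','side'):
    h=cv2.cvtColor(cv2.imread(f'pics/{n}0.png'),cv2.COLOR_BGR2HSV)
    for nm,lo,hi in(('yel',(22,150,100),(32,255,255)),('grn',(60,80,30),(90,255,200))):
        m=cv2.inRange(h,lo,hi); k,l,s,c=cv2.connectedComponentsWithStats(m)
        for i in range(1,k):
            if s[i,4]>60: print(n,nm,s[i],c[i].round(1),cv2.boxPoints(cv2.minAreaRect(np.argwhere(l==i)[:,::-1].astype(np.float32))).round(0).tolist())
E
```

```text
scene yel [262 251  32  29 472] [278.2 265. ] [[259.0, 268.0], [290.0, 250.0], [297.0, 262.0], [267.0, 280.0]]
scene grn [  50  111   55   51 2028] [ 77.4 134.1] [[47.0, 155.0], [53.0, 109.0], [105.0, 116.0], [99.0, 162.0]]
scene grn [191 183  19  23 134] [199.2 194.3] [[189.0, 185.0], [193.0, 182.0], [209.0, 203.0], [205.0, 206.0]]
scene grn [250 205  40  47 299] [269.5 229.4] [[248.0, 208.0], [253.0, 205.0], [290.0, 249.0], [285.0, 252.0]]
scene grn [212 213  54  70 488] [239.8 247.3] [[211.0, 215.0], [216.0, 211.0], [268.0, 279.0], [263.0, 283.0]]
scene grn [204 230  15  24 190] [211.3 242. ] [[203.0, 232.0], [215.0, 230.0], [220.0, 251.0], [208.0, 253.0]]
side grn [327 226  15  26  79] [333.2 237.9] [[326.0, 228.0], [329.0, 226.0], [341.0, 251.0], [338.0, 252.0]]
side grn [342 253  12  25  68] [346.7 266.3] [[339.0, 255.0], [342.0, 253.0], [354.0, 277.0], [351.0, 278.0]]
side grn [ 524  351   36   69 1689] [545.5 391. ] [[524.0, 351.0], [559.0, 351.0], [559.0, 419.0], [524.0, 419.0]]
```

View pics/a.png

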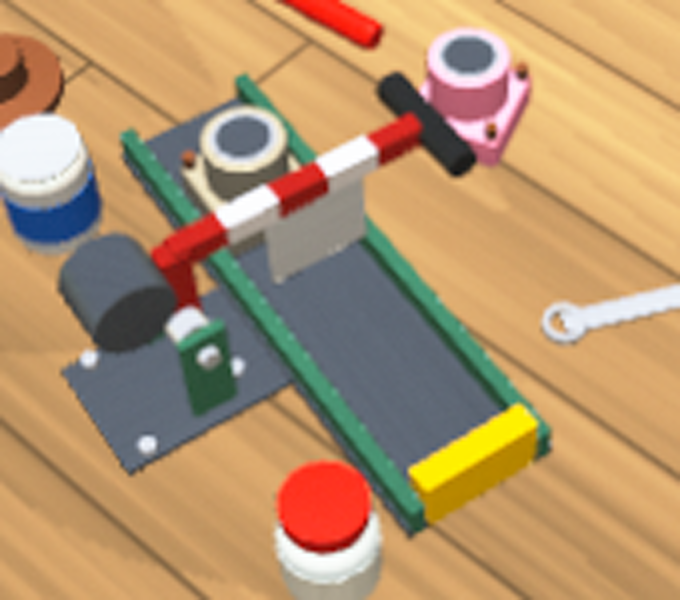

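View pics/b.png

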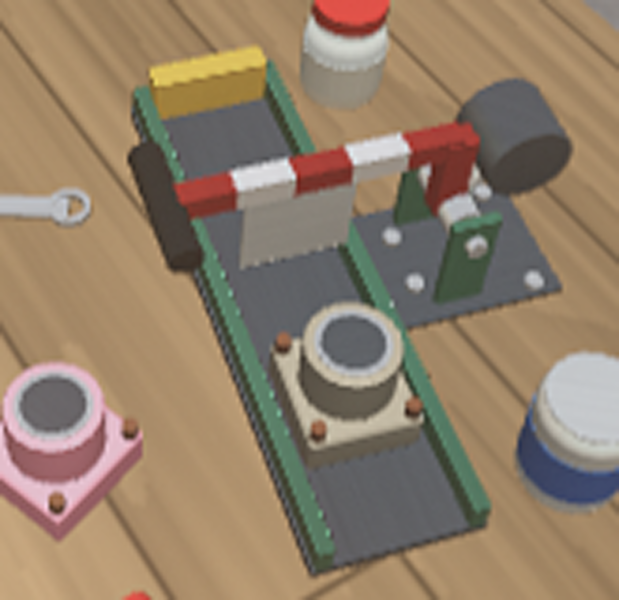

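Zoomed crops: the crossbar centre is at a(427,124) and b(166,208), and the boss top at a(244,137) and b(352,342). The stop's inner top edge is a(412,470)-(525,407) and b(157,85)-(267,66), and the rail ends are b(322,550) and b(478,512). The pink look-alike stands on the robot's side near the crossbar.

```bash
python3 - <<'E'
from h import *
a=lambda u,v:(160+u/4-.375,150+v/4-.375); b=lambda u,v:(235+u/3.75-.37,165+v/3.75-.37)
np.set_printoptions(precision=4,suppress=True)
print('crossbar',tri('scene',a(427,124),'side',b(166,208)))
ba,bb=onz('scene',a(244,137),.084),onz('side',b(352,342),.084);print('boss',ba,bb)
s=[onz('scene',a(412,470),.05),onz('scene',a(525,407),.05),onz('side',b(267,66),.05),onz('side',b(157,85),.05)];print('stop',s)
r=[onz('side',b(322,553),.032),onz('side',b(480,515),.032),onz('scene',a(245,82),.032),onz('scene',a(130,138),.032)];print('railends(rob,far)',r)
st=sum(s)/4; re=sum(r)/4; d=(st-re)[:2]; L=np.linalg.norm(d); y=d/L; x=np.array([y[1],-y[0]]);print('L (375)',L,'yaw',np.arctan2(y[1],y[0])-np.pi/2,'x',x)
O=((st[:2]-.175*y)+(re[:2]+.2*y))/2; print('origin',O)
for n,p in(('housing',(ba+bb)/2),('cross',tri('scene',a(427,124),'side',b(166,208))[0])): print(n,(p[:2]-O)@x,(p[:2]-O)@y)
W=lambda X,Y:O+X*x+Y*y
for P in((-.09,0,.13),(-.09,-.045,.13),(-.09,.045,.13)): print('crossbar exp',W(*P[:2]),(proj('scene',[*W(*P[:2]),P[2]])-[160,150])*4,(proj('side',[*W(*P[:2]),P[2]])-[235,165])*3.75)
pk=[onz('scene',a(468,52),.072),onz('side',b(53,402),.072)]; print('pink',pk,[( (p[:2]-O)@x,(p[:2]-O)@y) for p in pk])
for nm,p in(('wr end scene',onz('scene',(300,231),.01)),('wr far',onz('scene',(350,220),.01)),('tin',onz('side',(393,270),.085)),('jar',onz('scene',(241,275),.09)),('screw',onz('side',(275,328),.02)),('screwtip',onz('side',(328,405),.01)),('cleaner',onz('side',(371,373),.21)),('flange',onz('side',(412,345),.04))): print(nm,p,(p[:2]-O)@x,(p[:2]-O)@y)
E
```

```text
crossbar (array([ 0.4818, -0.0493,  0.1285]), np.float64(0.0001533761439951185))
boss [ 0.5458 -0.1663  0.084 ] [ 0.5444 -0.1655  0.084 ]
stop [array([0.655 , 0.0907, 0.05  ]), array([0.572 , 0.1143, 0.05  ]), array([0.6516, 0.0854, 0.05  ]), array([0.5705, 0.1097, 0.05  ])]
railends(rob,far) [array([ 0.4684, -0.2511,  0.032 ]), array([ 0.5634, -0.279 ,  0.032 ]), array([ 0.4761, -0.2437,  0.032 ]), array([ 0.5733, -0.268 ,  0.032 ])]
L (375) 0.3720361316856018 yaw -0.2498071560403723 x [ 0.969  -0.2472]
origin [ 0.5694 -0.0681]
housing 0.0006944696744283149 -0.10077070904779528
cross -0.08951027118393821 -0.0034781403016687813
crossbar exp [ 0.4822 -0.0458] [428.8494 123.8956] [162.1354 201.0344]
crossbar exp [ 0.471  -0.0894] [392.1491  84.0174] [183.6881 257.0804]
crossbar exp [ 0.4933 -0.0022] [467.1009 165.4845] [141.9164 148.4553]
pink [array([ 0.3696, -0.1093,  0.072 ]), array([ 0.3715, -0.1041,  0.072 ])] [(np.float64(-0.18338871311820032), np.float64(-0.08936469664666187)), (np.float64(-0.18285313962150046), np.float64(-0.0838442071490135))]
wr end scene [0.4826 0.0749 0.01  ] -0.1194597673273167 0.11707416272993731
wr far [0.3587 0.1589 0.01  ] -0.26022539570749853 0.16785857320259093
tin [ 0.6452 -0.2693  0.085 ] 0.12324839084508417 -0.1761681040005405
jar [0.7223 0.083  0.09  ] 0.11082552903696025 0.18421337831424478
screw [ 0.3671 -0.2273  0.02  ] -0.15664568874934706 -0.20425582693646258
screwtip [ 0.3782 -0.409   0.01  ] -0.10092709319493097 -0.37760317814627176
cleaner [ 0.4128 -0.4351  0.21  ] -0.06098998064061366 -0.3943558019196217
flange [ 0.5853 -0.4093  0.04  ] 0.09981818195861948 -0.326719520408674
```

The fit holds up: measured crossbar height is 128.5 mm (130 given), length 372 mm (375 given), and slide yaw is -0.25. I'll move at the present height, fingers shut, to the robot's side of the crossbar.

```bash
python3 -m crank '[{"dx":0.018,"dy":-0.036,"dz":0,"twist":0.5,"grip":-1},{"dx":0.036,"dy":-0.072,"dz":0,"twist":1,"grip":-1},{"dx":0.054,"dy":-0.108,"dz":0,"twist":1.5,"grip":-1},{"dx":0.072,"dy":-0.144,"dz":0,"twist":2.1,"grip":-1},{"dx":0.09,"dy":-0.18,"dz":0,"twist":2.1,"grip":-1}]' 20
python3 -m crank '[{"dx":0.018,"dy":-0.036,"dz":0,"twist":0,"grip":-1},{"dx":0.036,"dy":-0.072,"dz":0,"twist":0,"grip":-1},{"dx":0.054,"dy":-0.108,"dz":0,"twist":0,"grip":-1},{"dx":0.072,"dy":-0.144,"dz":0,"twist":0,"grip":-1},{"dx":0.09,"dy":-0.18,"dz":0,"twist":0,"grip":-1}]'
python3 -m crank '[{"dx":0.013,"dy":-0.036,"dz":0,"twist":0,"grip":-1},{"dx":0.026,"dy":-0.072,"dz":0,"twist":0,"grip":-1},{"dx":0.039,"dy":-0.108,"dz":0,"twist":0,"grip":-1},{"dx":0.052,"dy":-0.144,"dz":0,"twist":0,"grip":-1},{"dx":0.065,"dy":-0.18,"dz":0,"twist":0,"grip":-1}]'
python3 -m crank '[{"dx":0,"dy":-0.035,"dz":0,"twist":0,"grip":-1},{"dx":0,"dy":-0.07,"dz":0,"twist":0,"grip":-1},{"dx":0,"dy":-0.105,"dz":0,"twist":0,"grip":-1},{"dx":0,"dy":-0.141,"dz":0,"twist":0,"grip":-1},{"dx":0,"dy":-0.141,"dz":0,"twist":0,"grip":-1}]'
```

```text
t: 0.52
eef_pos: [0.2813, 0.4654, 0.2261]
ee_rot: [3.141, 0.0, -0.249]
force: [0.6, 0.6, 1.2]
width: 0.06
gripper_force: 0.0
t: 0.93
eef_pos: [0.3712, 0.2854, 0.2266]
ee_rot: [-3.141, 0.0, -0.25]
force: [1.1, -0.6, -0.8]
width: 0.0265
gripper_force: 0.0
t: 1.35
eef_pos: [0.4359, 0.1055, 0.2267]
ee_rot: [-3.141, -0.0, -0.25]
force: [0.8, 0.7, -0.2]
width: 0.0005
gripper_force: 0.0
t: 1.77
eef_pos: [0.4348, -0.0381, 0.2263]
ee_rot: [3.141, 0.001, -0.254]
force: [-0.2, -0.1, -0.7]
width: 0.0005
gripper_force: 0.0
```

```bash
python3 -m crank '[{"dx":0,"dy":0,"dz":-0.03,"twist":0,"grip":-1},{"dx":0,"dy":0,"dz":-0.06,"twist":0,"grip":-1},{"dx":0,"dy":0,"dz":-0.09,"twist":0,"grip":-1},{"dx":0,"dy":0,"dz":-0.124,"twist":0,"grip":-1},{"dx":0,"dy":0,"dz":-0.124,"twist":0,"grip":-1}]'
python3 -m crank '[{"dx":0.004,"dy":-0.001,"dz":0,"twist":0,"grip":-1},{"dx":0.009,"dy":-0.002,"dz":0,"twist":0,"grip":-1},{"dx":0.014,"dy":-0.0035,"dz":0,"twist":0,"grip":-1},{"dx":0.018,"dy":-0.0045,"dz":0,"twist":0,"grip":-1},{"dx":0.018,"dy":-0.0045,"dz":0,"twist":0,"grip":-1}]'
python3 - <<'E'
from h import *
im=snap('side','s1.png'); im2=snap('scene','c1.png')
f=lambda i:cv2.resize(cv2.cvtColor(i,4),None,fx=2.6,fy=2.6)
cv2.imwrite('pics/s1c.png',np.hstack([f(im[110:330,230:380]),f(im2[90:310,200:350])]))
E
```

```text
t: 2.18
eef_pos: [0.4317, -0.0347, 0.0974]
ee_rot: [3.137, 0.009, -0.252]
force: [-1.1, -0.4, -1.1]
width: 0.0007
gripper_force: 0.0
t: 2.6
eef_pos: [0.4559, -0.0379, 0.1039]
ee_rot: [-3.14, -0.002, -0.25]
force: [-0.2, -1.0, 0.1]
width: 0.0005
gripper_force: 0.0
```

View pics/s1c.png

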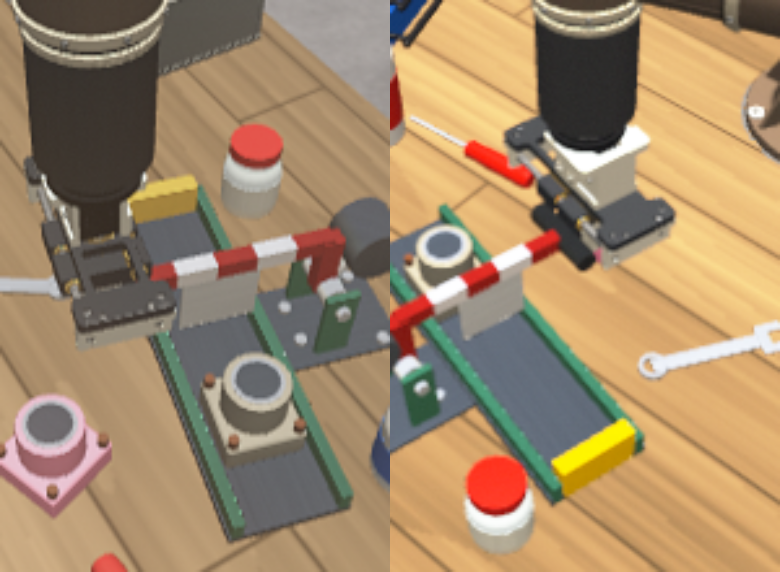

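The side and scene crops show the closed fingers standing right beside the crossbar on its robot side, with the body clear above it. Now I'll push along its arc, with z leading slightly.

```bash
python3 -m crank '[{"dx":0.005,"dy":-0.001,"dz":0.002,"twist":0,"grip":-1},{"dx":0.009,"dy":-0.002,"dz":0.011,"twist":0,"grip":-1},{"dx":0.0125,"dy":-0.003,"dz":0.021,"twist":0,"grip":-1},{"dx":0.0175,"dy":-0.0045,"dz":0.031,"twist":0,"grip":-1},{"dx":0.0215,"dy":-0.0055,"dz":0.041,"twist":0,"grip":-1}]'
python3 - <<'E'
from h import *
im=snap('side','s2.png'); im2=snap('scene','c2.png')
f=lambda i:cv2.resize(cv2.cvtColor(i,4),None,fx=2.6,fy=2.6)
cv2.imwrite('pics/s2c.png',np.hstack([f(im[110:330,230:380]),f(im2[90:310,200:350])]))
E
```

```text
t: 3.12
eef_pos: [0.473, -0.0431, 0.1436]
ee_rot: [3.141, 0.005, -0.251]
force: [-7.7, 6.9, 1.3]
width: 0.0005
gripper_force: 4.4
```

View pics/s2c.png

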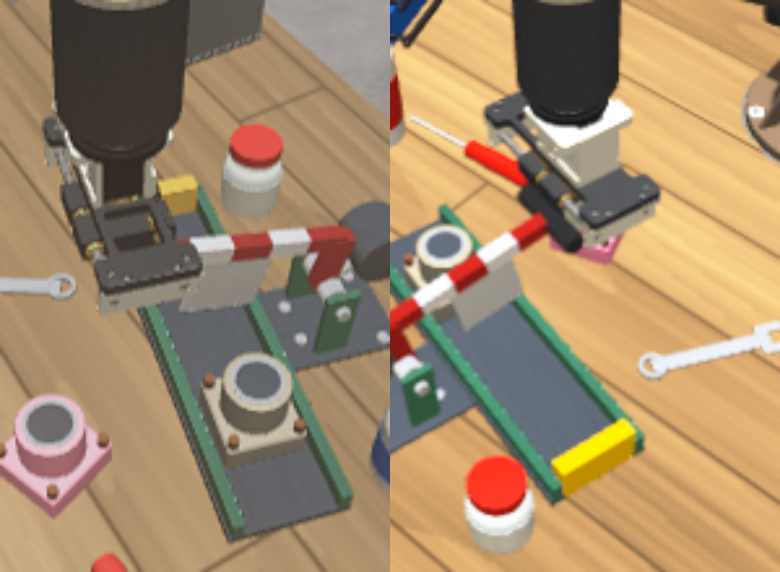

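The crossbar has risen about 35 mm with the fingers, forces are small, and nothing else has moved. Carrying on along the arc.

```bash
python3 -m crank '[{"dx":0.0045,"dy":-0.001,"dz":0.008,"twist":0,"grip":-1},{"dx":0.009,"dy":-0.002,"dz":0.015,"twist":0,"grip":-1},{"dx":0.0135,"dy":-0.0035,"dz":0.022,"twist":0,"grip":-1},{"dx":0.0175,"dy":-0.0045,"dz":0.029,"twist":0,"grip":-1},{"dx":0.0225,"dy":-0.0055,"dz":0.036,"twist":0,"grip":-1}]'
python3 -m crank '[{"dx":0.006,"dy":-0.0015,"dz":0.007,"twist":0,"grip":-1},{"dx":0.0115,"dy":-0.003,"dz":0.013,"twist":0,"grip":-1},{"dx":0.0175,"dy":-0.0045,"dz":0.019,"twist":0,"grip":-1},{"dx":0.0235,"dy":-0.006,"dz":0.025,"twist":0,"grip":-1},{"dx":0.029,"dy":-0.0075,"dz":0.031,"twist":0,"grip":-1}]'
python3 - <<'E'
from h import *
im=snap('side','s3.png'); im2=snap('scene','c3.png')
f=lambda i:cv2.resize(cv2.cvtColor(i,4),None,fx=2.6,fy=2.6)
cv2.imwrite('pics/s3c.png',np.hstack([f(im[110:330,230:380]),f(im2[90:310,200:350])]))
E
```

```text
t: 3.63
eef_pos: [0.494, -0.0486, 0.18]
ee_rot: [3.141, 0.007, -0.251]
force: [-17.2, 8.4, 12.4]
width: 0.0004
gripper_force: 9.5
t: 4.05
eef_pos: [0.5267, -0.0567, 0.2122]
ee_rot: [3.142, 0.0, -0.25]
force: [-2.2, -0.1, 1.7]
width: 0.0004
gripper_force: 1.1
```

View pics/s3c.png

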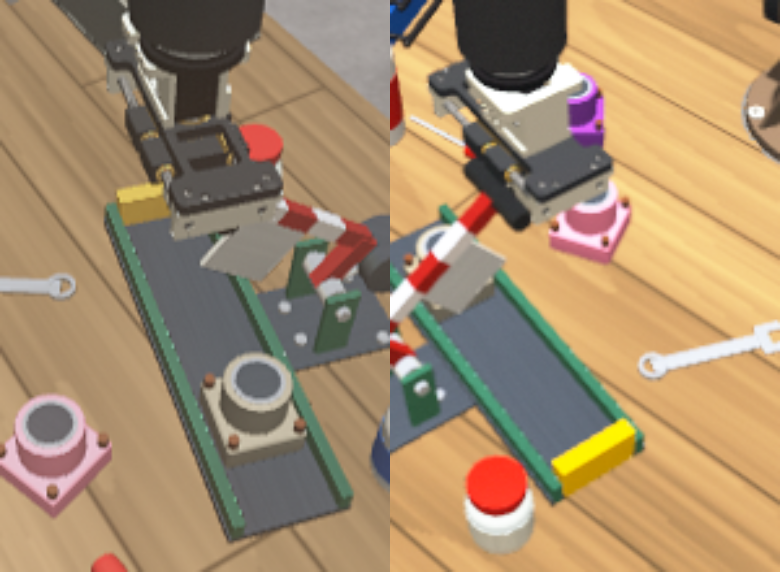

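The arm is at about 0.6 rad and tracking the fingers. Next, past balance to about 1.0 rad, then back off.

```bash
python3 -m crank '[{"dx":0.0065,"dy":-0.0015,"dz":0.005,"twist":0,"grip":-1},{"dx":0.0135,"dy":-0.0035,"dz":0.01,"twist":0,"grip":-1},{"dx":0.02,"dy":-0.005,"dz":0.014,"twist":0,"grip":-1},{"dx":0.0265,"dy":-0.0065,"dz":0.018,"twist":0,"grip":-1},{"dx":0.0335,"dy":-0.0085,"dz":0.022,"twist":0,"grip":-1}]'
python3 -m crank '[{"dx":0.0075,"dy":-0.002,"dz":0.003,"twist":0,"grip":-1},{"dx":0.0145,"dy":-0.0035,"dz":0.006,"twist":0,"grip":-1},{"dx":0.022,"dy":-0.0055,"dz":0.009,"twist":0,"grip":-1},{"dx":0.0295,"dy":-0.0075,"dz":0.012,"twist":0,"grip":-1},{"dx":0.037,"dy":-0.0095,"dz":0.014,"twist":0,"grip":-1}]'
python3 -m crank '[{"dx":-0.01,"dy":0.0025,"dz":0,"twist":0,"grip":-1},{"dx":-0.02,"dy":0.005,"dz":0,"twist":0,"grip":-1},{"dx":-0.03,"dy":0.0075,"dz":0,"twist":0,"grip":-1},{"dx":-0.04,"dy":0.01,"dz":0,"twist":0,"grip":-1},{"dx":-0.05,"dy":0.0125,"dz":0,"twist":0,"grip":-1}]'
python3 - <<'E'
from h import *
im=snap('side','s4.png'); im2=snap('scene','c4.png')
f=lambda i:cv2.resize(cv2.cvtColor(i,4),None,fx=2.6,fy=2.6)
cv2.imwrite('pics/s4c.png',np.hstack([f(im[110:330,230:380]),f(im2[90:310,200:350])]))
E
```

```text
t: 4.57
eef_pos: [0.5614, -0.0653, 0.2328]
ee_rot: [3.142, -0.0, -0.25]
force: [-0.1, 0.1, 0.2]
width: 0.0006
gripper_force: 0.0
t: 4.98
eef_pos: [0.5983, -0.0749, 0.2468]
ee_rot: [3.142, -0.0, -0.25]
force: [0.2, 0.2, 0.3]
width: 0.0003
gripper_force: 0.0
t: 5.4
eef_pos: [0.546, -0.0618, 0.2467]
ee_rot: [-3.141, -0.0, -0.25]
force: [0.1, -0.7, 0.1]
width: 0.0003
gripper_force: 0.0
```

View pics/s4c.png

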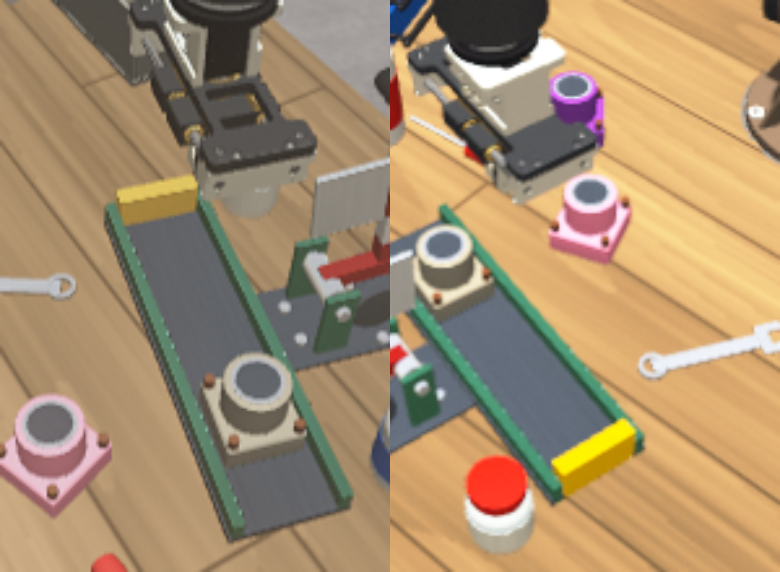

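The barrier stands fully raised by itself, the housing is untouched, and the fingers are clear. Now over the open end behind the housing, then down.

```bash
python3 -m crank '[{"dx":-0.005,"dy":-0.04,"dz":0,"twist":0,"grip":-1},{"dx":-0.01,"dy":-0.08,"dz":0,"twist":0,"grip":-1},{"dx":-0.015,"dy":-0.12,"dz":0,"twist":0,"grip":-1},{"dx":-0.02,"dy":-0.16,"dz":0,"twist":0,"grip":-1},{"dx":-0.021,"dy":-0.179,"dz":0,"twist":0,"grip":-1}]'
python3 -m crank '[{"dx":0,"dy":0,"dz":-0.02,"twist":0,"grip":-1},{"dx":0,"dy":0,"dz":-0.045,"twist":0,"grip":-1},{"dx":0,"dy":0,"dz":-0.07,"twist":0,"grip":-1},{"dx":0,"dy":0,"dz":-0.095,"twist":0,"grip":-1},{"dx":0,"dy":0,"dz":-0.11,"twist":0,"grip":-1}]'
```

```text
t: 5.92
eef_pos: [0.5255, -0.2442, 0.2469]
ee_rot: [3.141, -0.0, -0.251]
force: [0.6, -0.0, 0.8]
width: 0.0007
gripper_force: 0.0
t: 6.33
eef_pos: [0.5252, -0.2408, 0.1342]
ee_rot: [-3.141, 0.002, -0.251]
force: [-0.1, 0.6, -1.2]
width: 0.0007
gripper_force: 0.0
```

```bash
python3 -m crank '[{"dx":0,"dy":0,"dz":-0.025,"twist":0,"grip":-1},{"dx":0,"dy":0,"dz":-0.05,"twist":0,"grip":-1},{"dx":0,"dy":0,"dz":-0.07,"twist":0,"grip":-1},{"dx":0,"dy":0,"dz":-0.09,"twist":0,"grip":-1},{"dx":0,"dy":0,"dz":-0.1,"twist":0,"grip":-1}]'
python3 -m crank '[{"dx":0,"dy":0,"dz":-0.003,"twist":0,"grip":-1},{"dx":0,"dy":0,"dz":-0.007,"twist":0,"grip":-1},{"dx":0,"dy":0,"dz":-0.007,"twist":0,"grip":-1},{"dx":0,"dy":0,"dz":-0.007,"twist":0,"grip":-1},{"dx":0,"dy":0,"dz":-0.007,"twist":0,"grip":-1}]'
python3 - <<'E'
from h import *
im=snap('side','s5.png'); im2=snap('scene','c5.png')
f=lambda i:cv2.resize(cv2.cvtColor(i,4),None,fx=2.6,fy=2.6)
cv2.imwrite('pics/s5c.png',np.hstack([f(im[110:330,230:380]),f(im2[90:310,150:300])]))
E
```

```text
t: 6.75
eef_pos: [0.5253, -0.2407, 0.0344]
ee_rot: [3.141, 0.003, -0.25]
force: [-0.8, 0.0, -0.9]
width: 0.0006
gripper_force: 0.0
t: 7.17
eef_pos: [0.5272, -0.2412, 0.0307]
ee_rot: [-3.141, -0.002, -0.25]
force: [0.6, -0.2, 1.4]
width: 0.0003
gripper_force: 0.0
```

View pics/s5c.png

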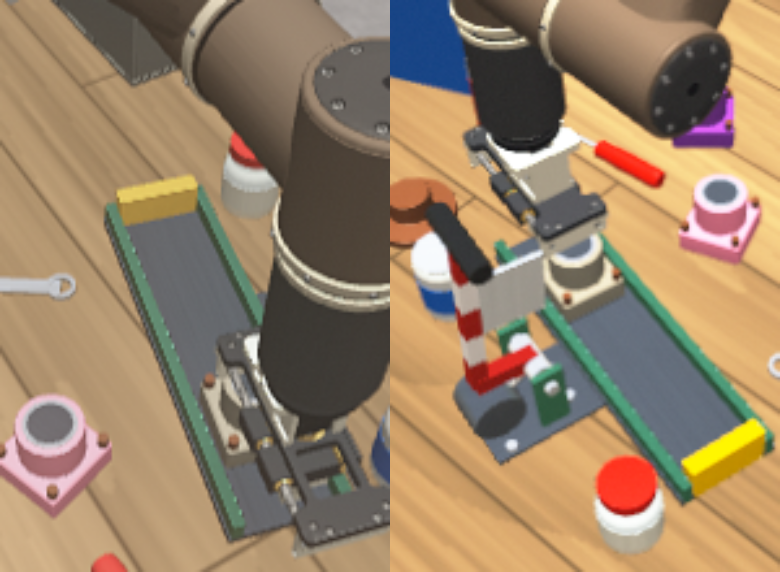

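The gate is up, and the fingers are in the channel behind the housing's foot with the body above the boss. Start the push and watch the force.

```bash
python3 -m crank '[{"dx":0.0015,"dy":0.0078,"dz":0,"twist":0,"grip":-1},{"dx":0.003,"dy":0.0155,"dz":0,"twist":0,"grip":-1},{"dx":0.005,"dy":0.023,"dz":0,"twist":0,"grip":-1},{"dx":0.007,"dy":0.031,"dz":0,"twist":0,"grip":-1},{"dx":0.009,"dy":0.039,"dz":0,"twist":0,"grip":-1}]'
python3 -m crank '[{"dx":0.0025,"dy":0.0097,"dz":0,"twist":0,"grip":-1},{"dx":0.005,"dy":0.0194,"dz":0,"twist":0,"grip":-1},{"dx":0.0074,"dy":0.029,"dz":0,"twist":0,"grip":-1},{"dx":0.0099,"dy":0.0388,"dz":0,"twist":0,"grip":-1},{"dx":0.0124,"dy":0.0485,"dz":0,"twist":0,"grip":-1}]'
python3 - <<'E'
from h import *
snap('side','s6.png'); im2=snap('scene','c6.png')
p=arm.get_state()['eef_pos'][:2]-[.5694,-.0681]; print(p@[.969,-.247],p@[.247,.969])
E
```

```text
t: 7.68
eef_pos: [0.5355, -0.2016, 0.0298]
ee_rot: [3.141, 0.0, -0.25]
force: [-1.0, -5.2, 2.1]
width: 0.0005
gripper_force: 2.7
t: 8.1
eef_pos: [0.5477, -0.1531, 0.0298]
ee_rot: [3.141, 0.0, -0.25]
force: [-0.6, -5.3, 2.2]
width: 0.0003
gripper_force: 3.0
0.00035967122771806206 -0.08653788440467432
```

```bash
python3 -m crank '[{"dx":0.0025,"dy":0.0097,"dz":0,"twist":0,"grip":-1},{"dx":0.005,"dy":0.0194,"dz":0,"twist":0,"grip":-1},{"dx":0.0074,"dy":0.029,"dz":0,"twist":0,"grip":-1},{"dx":0.0099,"dy":0.0388,"dz":0,"twist":0,"grip":-1},{"dx":0.0124,"dy":0.0485,"dz":0,"twist":0,"grip":-1}]'
python3 -m crank '[{"dx":0.0025,"dy":0.0097,"dz":0,"twist":0,"grip":-1},{"dx":0.005,"dy":0.0194,"dz":0,"twist":0,"grip":-1},{"dx":0.0074,"dy":0.029,"dz":0,"twist":0,"grip":-1},{"dx":0.0099,"dy":0.0388,"dz":0,"twist":0,"grip":-1},{"dx":0.0124,"dy":0.0485,"dz":0,"twist":0,"grip":-1}]'
python3 - <<'E'
from h import *
p=arm.get_state()['eef_pos'][:2]-[.5694,-.0681]; print(p@[.969,-.247],p@[.247,.969])
E
```

```text
t: 8.62
eef_pos: [0.5597, -0.1053, 0.0296]
ee_rot: [3.141, 0.001, -0.25]
force: [-1.0, -6.1, 2.2]
width: 0.0004
gripper_force: 2.9
t: 9.03
eef_pos: [0.5719, -0.0569, 0.0296]
ee_rot: [3.14, 0.001, -0.25]
force: [-1.9, -5.6, 2.7]
width: 0.0007
gripper_force: 3.1
-0.00031373091531946336 0.011450516618022677
```

62 mm to go by my estimate. I'll push 45 mm more, then creep until the force shows the stop.

```bash
python3 -m crank '[{"dx":0.0022,"dy":0.0087,"dz":0,"twist":0,"grip":-1},{"dx":0.0044,"dy":0.0174,"dz":0,"twist":0,"grip":-1},{"dx":0.0067,"dy":0.026,"dz":0,"twist":0,"grip":-1},{"dx":0.009,"dy":0.035,"dz":0,"twist":0,"grip":-1},{"dx":0.0111,"dy":0.0436,"dz":0,"twist":0,"grip":-1}]'
python3 -m crank '[{"dx":0.0005,"dy":0.0023,"dz":0,"twist":0,"grip":-1},{"dx":0.0012,"dy":0.0046,"dz":0,"twist":0,"grip":-1},{"dx":0.0018,"dy":0.007,"dz":0,"twist":0,"grip":-1},{"dx":0.0024,"dy":0.0095,"dz":0,"twist":0,"grip":-1},{"dx":0.003,"dy":0.0116,"dz":0,"twist":0,"grip":-1}]'
python3 - <<'E'
from h import *
p=arm.get_state()['eef_pos'][:2]-[.5694,-.0681]; print(p@[.969,-.247],p@[.247,.969])
E
```

```text
t: 9.45
eef_pos: [0.583, -0.0135, 0.0296]
ee_rot: [3.14, 0.001, -0.25]
force: [-1.7, -6.6, 4.1]
width: 0.0005
gripper_force: 3.4
t: 9.87
eef_pos: [0.5859, -0.0023, 0.0296]
ee_rot: [3.14, 0.001, -0.25]
force: [-2.0, -6.5, 3.2]
width: 0.0005
gripper_force: 3.5
-0.0002688115875705867 0.0678100215062508
```

```bash
python3 -m crank '[{"dx":0.0003,"dy":0.001,"dz":0,"twist":0,"grip":-1},{"dx":0.0005,"dy":0.002,"dz":0,"twist":0,"grip":-1},{"dx":0.0007,"dy":0.003,"dz":0,"twist":0,"grip":-1},{"dx":0.001,"dy":0.004,"dz":0,"twist":0,"grip":-1},{"dx":0.001,"dy":0.004,"dz":0,"twist":0,"grip":-1}]'
python3 -m crank '[{"dx":0.0002,"dy":0.0008,"dz":0,"twist":0,"grip":-1},{"dx":0.0004,"dy":0.0016,"dz":0,"twist":0,"grip":-1},{"dx":0.0005,"dy":0.002,"dz":0,"twist":0,"grip":-1},{"dx":0.0005,"dy":0.002,"dz":0,"twist":0,"grip":-1},{"dx":0.0005,"dy":0.002,"dz":0,"twist":0,"grip":-1}]'
```

```text
t: 10.28
eef_pos: [0.5869, 0.0017, 0.0295]
ee_rot: [3.14, 0.001, -0.25]
force: [-1.0, -4.3, 3.9]
width: 0.0005
gripper_force: 2.9
t: 10.7
eef_pos: [0.5874, 0.0036, 0.0296]
ee_rot: [3.14, 0.001, -0.25]
force: [-2.7, -6.4, 3.3]
width: 0.0003
gripper_force: 3.1
```

```bash
python3 -m crank '[{"dx":0.0002,"dy":0.0008,"dz":0,"twist":0,"grip":-1},{"dx":0.0004,"dy":0.0016,"dz":0,"twist":0,"grip":-1},{"dx":0.0005,"dy":0.002,"dz":0,"twist":0,"grip":-1},{"dx":0.0005,"dy":0.002,"dz":0,"twist":0,"grip":-1},{"dx":0.0005,"dy":0.002,"dz":0,"twist":0,"grip":-1}]'
```

```text
t: 11.12
eef_pos: [0.5879, 0.0056, 0.0296]
ee_rot: [3.14, 0.001, -0.25]
force: [-1.7, -6.7, 3.2]
width: 0.0005
gripper_force: 3.1
```

```bash
python3 -m crank '[{"dx":0.0002,"dy":0.0008,"dz":0,"twist":0,"grip":-1},{"dx":0.0004,"dy":0.0016,"dz":0,"twist":0,"grip":-1},{"dx":0.0005,"dy":0.002,"dz":0,"twist":0,"grip":-1},{"dx":0.0005,"dy":0.002,"dz":0,"twist":0,"grip":-1},{"dx":0.0005,"dy":0.002,"dz":0,"twist":0,"grip":-1}]'
```

```text
t: 11.53
eef_pos: [0.5882, 0.0069, 0.0296]
ee_rot: [3.139, 0.002, -0.25]
force: [-1.1, -9.4, 3.8]
width: 0.0005
gripper_force: 4.6
```

```bash
python3 -m crank '[{"dx":0.0002,"dy":0.0008,"dz":0,"twist":0,"grip":-1},{"dx":0.0004,"dy":0.0016,"dz":0,"twist":0,"grip":-1},{"dx":0.0005,"dy":0.002,"dz":0,"twist":0,"grip":-1},{"dx":0.0005,"dy":0.002,"dz":0,"twist":0,"grip":-1},{"dx":0.0005,"dy":0.002,"dz":0,"twist":0,"grip":-1}]'
```

```text
t: 11.95
eef_pos: [0.5882, 0.0071, 0.0296]
ee_rot: [3.137, 0.002, -0.251]
force: [0.2, -18.0, 3.8]
width: 0.0005
gripper_force: 9.0
```

The housing has stopped and the force has risen to 18 N, so it is against the stop. Backing off along the channel, then up, then a look.

```bash
python3 -m crank '[{"dx":-0.003,"dy":-0.0116,"dz":0,"twist":0,"grip":-1},{"dx":-0.0062,"dy":-0.0242,"dz":0,"twist":0,"grip":-1},{"dx":-0.0099,"dy":-0.0388,"dz":0,"twist":0,"grip":-1},{"dx":-0.0136,"dy":-0.0533,"dz":0,"twist":0,"grip":-1},{"dx":-0.0173,"dy":-0.0678,"dz":0,"twist":0,"grip":-1}]'
python3 -m crank '[{"dx":-0.01,"dy":-0.0388,"dz":0,"twist":0,"grip":-1},{"dx":-0.0198,"dy":-0.0775,"dz":0,"twist":0,"grip":-1},{"dx":-0.0297,"dy":-0.1163,"dz":0,"twist":0,"grip":-1},{"dx":-0.0346,"dy":-0.1357,"dz":0,"twist":0,"grip":-1},{"dx":-0.0346,"dy":-0.1357,"dz":0,"twist":0,"grip":-1}]'
python3 -m crank '[{"dx":0,"dy":0,"dz":0.035,"twist":0,"grip":-1},{"dx":0,"dy":0,"dz":0.07,"twist":0,"grip":-1},{"dx":0,"dy":0,"dz":0.105,"twist":0,"grip":-1},{"dx":0,"dy":0,"dz":0.14,"twist":0,"grip":-1},{"dx":0,"dy":0,"dz":0.16,"twist":0,"grip":-1}]'
python3 - <<'E'
from h import *
im=snap('side','s7.png'); im2=snap('scene','c7.png')
f=lambda i:cv2.resize(cv2.cvtColor(i,4),None,fx=2.6,fy=2.6)
cv2.imwrite('pics/s7c.png',np.hstack([f(im[110:330,230:380]),f(im2[90:310,160:310])]))
O=np.array([.5694,-.0681])
for P in((0,.135,.084),): 
  w=[*(O+P[0]*np.array([.969,-.247])+P[1]*np.array([.247,.969])),P[2]]; print('expected boss in crop',(proj('side',w)-[230,110])*2.6,(proj('scene',w)-[160,90])*2.6+[390,0])
E
```

```text
t: 12.37
eef_pos: [0.572, -0.0585, 0.0295]
ee_rot: [-3.141, -0.0, -0.25]
force: [-0.2, -0.4, 0.1]
width: 0.0007
gripper_force: 0.0
t: 12.78
eef_pos: [0.5358, -0.1971, 0.0294]
ee_rot: [3.142, 0.001, -0.255]
force: [-0.0, -0.1, -1.0]
width: 0.0004
gripper_force: 0.0
t: 13.2
eef_pos: [0.5389, -0.1938, 0.1939]
ee_rot: [-3.141, -0.005, -0.25]
force: [0.2, -0.7, -0.0]
width: 0.0007
gripper_force: 0.0
expected boss in crop [171.75912916 194.73886142] [670.50163121 391.47878126]
```

View pics/s7c.png

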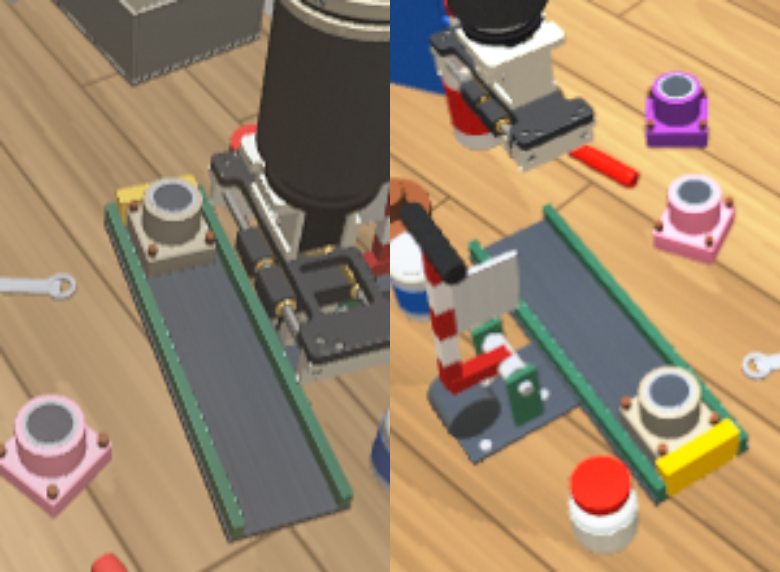

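The housing sits against the yellow stop, with its boss at (172,196) and (669,390), against expected (172,195) and (670,391). The barrier is raised and the robot is clear of everything.

```bash
python3 -c "
from station import arm
print(arm.job_done())"
```

```text
the job is handed in; nothing more can be done
None
```

I raised the barrier, which stays up by itself, pushed the housing home against the yellow end stop, and handed the job in at about 13 s; the hand-in call returned no verdict.

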